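# Check the plate gap with a taper feeler blade

## Task

Press the measuring head of the plate stand fully down, then pick up the orange-handled taper feeler blade and slide it flat and straight in from the front, midway between the two plates, until it drags snugly - clearly gripped by the plates but not jammed. Finish holding it there by its handle, still gripped, and leave the other things on the bench undisturbed.

Things in the scene. Friction and masses are not known exactly. Their poses are not given: they have to be found in the camera images.
- stand: Plate-gap stand, fixed, turned by up to 0.25 rad: white base 260 x 170 x 15 mm (x from -120 to +140 mm), steel column 32 mm wide, 166 mm high at x = +100 mm. Origin on the bench, straight below the centre of both plates; x points away from the robot, the way the blade goes in, z up.
- lower_plate: Aluminium lower plate, fixed on the stand and aligned with it, 125 x 70 x 20 mm. Origin at its underside, below the centre of the upper plate; its upper face is 20 mm higher, 32 to 34.5 mm above the bench (differs each time). It spans x = -90 to +35 mm: a ledge 65 mm long lies open in front of the upper plate for laying the blade on.
- head (a joint): Height of the black measuring head above its lower stop, m: 0 fully down, 0.06 fully up; starts raised by 0.03 to 0.055. It slides up and down on the column and stays where it is left (friction about 14 N, weight about 9 N: about 5 to 8 N pushes it down, over 20 N lifts it).
- press_cap (a point): Centre of the top of the blue round press cap (40 mm across) on the head, above the centre of the plates; press it straight down. With the head fully down it is 94 mm above the bench. The head is a black arm 44 mm wide behind and below the cap, its top 12 mm below the cap's top, reaching 20 mm in front of the cap's centre.
- upper_plate: Steel plate under the head, 50 x 50 x 12 mm, front edge at x = -25 mm, on a spring (10 N/mm). Origin: centre of its underside, axes as the stand. Head down, it is 39 mm above the bench, the gap 4.5 to 7 mm: the blade meets it with its tip 16 to 43 mm past that edge (to be felt). The plates' grip then grows by about 0.7 N per mm of depth, the drag by 1 to 1.5; 2 to 6 N of grip is snug.
- blade: Taper feeler blade, loose, about 120 g, flat on the bench left or right of the stand: steel, 24 mm wide, flat below, 3 mm thick at the tip growing evenly to 10 mm over the 75 mm up to the handle. Orange upright handle 30 mm long (x), 14 mm thick (y), top 62 mm above the underside, on a foot 36 x 40 x 10 mm. Origin on the underside, below the handle's middle; x points to the tip, z up.
- blade_tip (a point): Middle of the tip's lower edge, 90 mm ahead of the blade's origin along its x.
- tip_box: Bystander, loose: blue tip box with white lid, 120 x 85 x 63 mm, origin under its centre; on the side of the stand where the blade is not.
- pink_box: Bystander, loose: pink tip box 122 x 87 x 62 mm, origin under its centre.
- dewar: Bystander, loose: steel mug 100 mm across, 120 mm high, origin under its centre.
- bottle: Bystander, loose: amber bottle 66 mm across, 150 mm high, origin under its centre.
- slide_box: Bystander, loose: green slide box with white lid, 86 x 33 x 37 mm, origin under its centre.
Mind the look-alikes: they are no part of the job. Of the things like the blade, leave any that is black, turquoise or yellow; of the rest the larger one is meant.

How it is judged:
By the outcome, as a careful person would: the job done as asked, in the order asked, and still so for the second after the job is handed in, while the arm keeps its last pose, push and grip.
It also fails if it takes over 64 s, if anything falls off the work surface, if the arm or the gripper's body presses on something with over 40 N, if the wrist force passes 120 N, or if a joint passes its speed limit or range.

## Robot

A 6-joint arm with a two-finger parallel gripper is mounted at the origin on the work surface. World frame = base frame: x ahead of the robot, y to its left, z up, the work surface at z = 0. Lengths are in m, angles in degrees, forces in N, time in s.
With the tool pointing down it reaches from about 0.4 to 0.825 m from the base axis. Payload 7 kg.
Tool frame: the origin (TCP) lies at the very end of the fingers, on their centre line; the grasp point (between the pads) lies r.grip_depth behind it (r.grip_depth is the distance from the TCP to the grasp point, in m); z points along the fingers, y is the direction in which the jaws open and shut (so a half turn about z gives the same grasp; the last joint's range is limited). The gripper opens to 88 mm and grips with 3 to 60 N. Pads are 19 mm wide; open, the fingers measure 130 mm over their backs; the gripper's body (78 mm by 193 mm) begins 47 mm behind the grasp point.
Start: joints at [84.574, 20.546, 0.682, 0, -70.136, -16.507], TCP at [0.252, 0.626, 0.227] pointing down, gripper open.
Joint ranges: [-176.03, 176.03], [-82.01, 121.73], [-58.28, 71.71], [-173.87, 95.51], [-174.79, -0.11], [-173.66, 173.66]. Speed limits (degrees/s): [136.94, 136.94, 172.46, 180, 180, 180].

## Interface

Orientations are given as [roll, pitch, yaw] about the fixed x, y, z axes, in that order (R = Rz(yaw) Ry(pitch) Rx(roll)).
In Python, from plant import r gives the robot as it stands. The module is installed in compiled form; this text tells all that it offers.
- The arm moves only by the tool step_arm, never from a script. Its argument "increments" is a list of rows, each a list of 3 entries, a list of its own where there are three numbers: the shift along the tool's x, y, z in m, then the turn, a rotation vector about the tool's x, y, z in rad, then the closure, from 0 (fully open) to 1 (shut). In form: [[[x, y, z], [wx, wy, wz], grip], ...]. A call has 1 to 10 rows; each row is the pose to reach, as a shift and turn from the pose commanded when the call began, along the tool's axes at that moment; what a row does not reach only later rows make up. A row lasts 1/10 s, in which the tool goes at most 50 mm and 8.59 degrees, less where a joint would pass 70% of its speed; a pose out of reach is approached as far as the arm can. A call with a gripper value outside its range is refused whole. The fingers move at their own pace and stop on an object; "force" is the grip in N (left out, the last holds). Time passes only in rows, so rows that repeat a pose let the fingers close. It gives the time, the measured TCP pose, the force and the opening at its end, in the units of the state.
- r.get_state(): the state, without advancing time (a new reading comes with each control period).
- r.capture(name): name is "scene" or "top"; returns a dict with "color" (480x640x3 uint8, red, green, blue), "intrinsics" (3x3 intrinsics, pixels), "rvec" (rotation vector, rad) and "tvec" (3), from world to camera coordinates, as OpenCV has them. Camera axes: x right, y down, z forward; pixel columns grow to the right and rows downward; lengths in m; the calibration is good to about 2 mm. A picture is of the moment at which its call begins. There is no depth.
- r.close_job(): hands the job in, once; it reports no verdict.
The state is a dict: "time_s": time; "joints": joint angles; "qd": joint speeds; "joint_torque": joint torques, N m; "tcp_pos": TCP position; "eef_rot": TCP orientation; "contact_force": force on the tool from outside, world axes, zero at the start; "moment": the same for the moment, N m; "gripper_width": finger opening in m.
Only numpy, scipy, OpenCV 4.12 (cv2) and the standard library are available. Lean on these libraries where they do the work, as an engineer would, in place of code of your own. Each camera call takes 0.05 s, during which the arm holds its last target.

## Working session

There is one attempt and no reset: what is moved stays moved. The work goes in short steps, Python scripts to look and compute and a tool call to move; the robot and the scene stay as the last step left them, time stands still between calls to the robot, and variables do not carry over. Pictures are saved under pics/ and viewed, and the job is handed in when it is done.

Besides the shell and the picture viewer there is one more tool, called after ">>>" as a command line: name --argument value ..., lists and objects as JSON in quotes. step_arm: Moves the arm, as the interface text tells. Its arguments: {"type":"object","properties":{"increments":{"type":"array","items":{"type":"array"}},"force":{"type":"number"}},"required":["increments"]}

```bash
mkdir -p pics
cat > h.py <<'E'
import numpy as np, cv2
from plant import r
from scipy.spatial.transform import Rotation as R
def cap(n,f):
    c=r.capture(n); cv2.imwrite('pics/'+f+'.png',c['color'][:,:,::-1]); np.savez('pics/'+f+'.npz',**c); return c
def load(f): return np.load('pics/'+f+'.npz')
def back(c,u,v,z):
    K=c['intrinsics'];Rm=cv2.Rodrigues(c['rvec'])[0];t=np.ravel(c['tvec'])
    d=Rm.T@np.linalg.inv(K)@np.array([u,v,1.]);o=-Rm.T@t
    return o+d*(z-o[2])/d[2]
def proj(c,P):
    return cv2.projectPoints(np.array(P,float).reshape(-1,1,3),c['rvec'],c['tvec'],c['intrinsics'],None)[0].reshape(-1,2)
E
python3 - <<'E'
from h import *
for n in('scene','top'):
    c=cap(n,n+'0'); Rm=cv2.Rodrigues(c['rvec'])[0]; print(n,-Rm.T@np.ravel(c['tvec']),c['intrinsics'][0,0])
s=r.get_state(); print(s, r.grip_depth)
E
```

```text
scene [ 0.97098312 -0.73116912  1.01317981] 512.0467258299832
top [0.41246203 0.03091033 1.46527343] 623.848171392081
{'time_s': 0.1, 'joints': array([ 8.45739579e+01,  2.05906759e+01,  6.36837691e-01, -1.73477524e-02,
       -7.01354604e+01, -1.65068429e+01]), 'qd': array([-0.0020193 , -0.14142451,  0.08798804, -0.08243779, -0.00960867,
       -0.08723913]), 'joint_torque': array([-7.89879505e-04, -5.84162092e+01,  2.93751007e+01,  7.01555461e+00,
        1.01270154e-02, -5.08091250e-05]), 'tcp_pos': array([0.2519893 , 0.62571184, 0.22566324]), 'eef_rot': array([ 1.79909748e+02, -9.73835858e-03, -2.19387848e+01]), 'contact_force': array([ 0.26814399, -0.39798468, -0.08522229]), 'moment': array([0.00035546, 0.01399477, 0.02585946]), 'gripper_width': 0.08752822275467315} 0.0188
```

View pics/scene0.png

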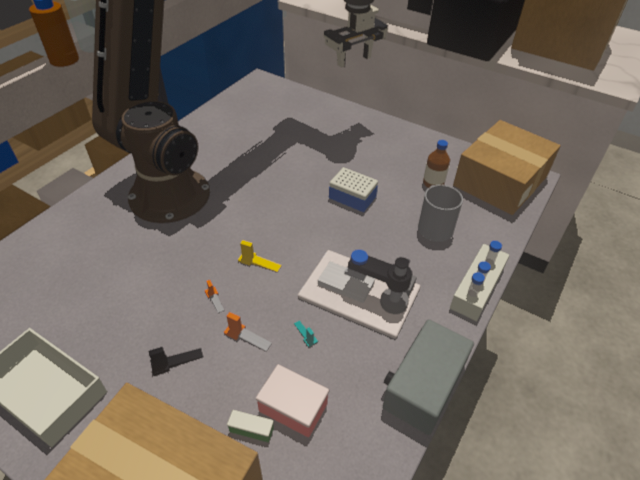

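View pics/top0.png

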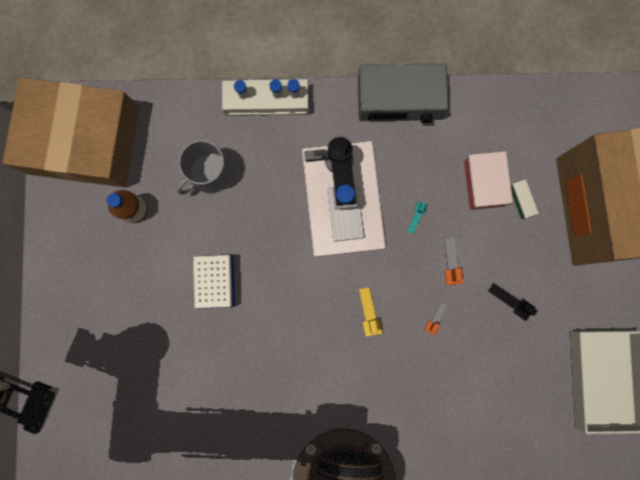

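Candidates in the top view are large orange (453,262), small orange (437,318), yellow (370,312), turquoise (418,218) and black (513,301). By the description I choose the large orange at (453,262). The blue tip box is on the left at (213,281). Next I check the choice in a close crop.

Run:
```python
import cv2,numpy as np
a=cv2.imread('pics/top0.png'); s=cv2.imread('pics/scene0.png')
def z(i,x,y,w,h,f): return cv2.resize(i[y:y+h,x:x+w],None,fx=f,fy=f,interpolation=cv2.INTER_CUBIC)
A=z(a,415,225,65,70,6); B=z(s,215,300,65,70,6)
cv2.imwrite('pics/c1.png',np.hstack([A,B]))
A=z(a,295,130,100,130,4); B=z(s,295,230,130,130,4)
cv2.imwrite('pics/c2.png',cv2.resize(np.hstack([A,B]),(800,452)) if 0 else np.hstack([z(a,295,130,100,130,3),z(s,295,230,130,130,3)]))
```

```text
(no output)
```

View pics/c1.png

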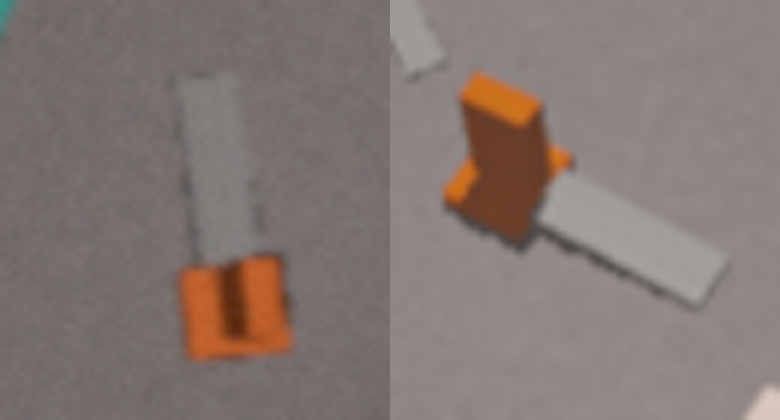

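View pics/c2.png

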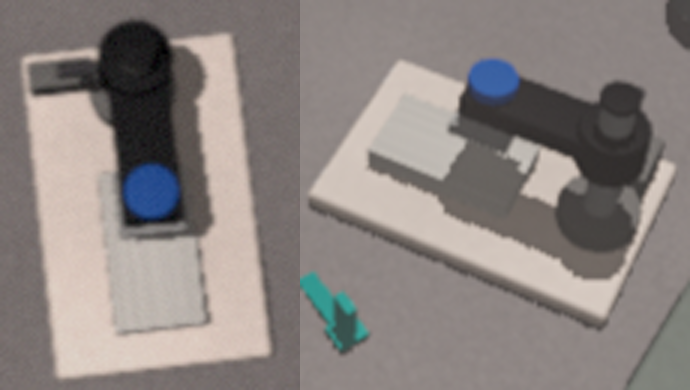

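```bash
cat > fit.py <<'E'
from h import *
from scipy.optimize import least_squares
T=load('top0');S=load('scene0')
def fit(obs,x0,pr=True):
    def f(p):
        c,s=np.cos(p[2]),np.sin(p[2]);e=[]
        for cam,uv,P in obs:
            W=[p[0]+c*P[0]-s*P[1],p[1]+s*P[0]+c*P[1],P[2]]
            e.append(proj(cam,W)[0]-uv)
        return np.ravel(e)
    q=least_squares(f,x0,loss='soft_l1'); 
    print(q.x,np.degrees(q.x[2])); print(np.round(f(q.x).reshape(-1,2),1).tolist()); return q.x
E
python3 - <<'E'
from fit import *
z=.015
st=[(T,(302.3,149),(.14,.085,z)),(T,(372.3,141.3),(.14,-.085,z)),(T,(385,248),(-.12,-.085,z)),(T,(314,255.7),(-.12,.085,z)),
(S,(328.3,250),(-.12,.085,z)),(S,(298.3,295),(-.12,-.085,z)),(S,(395,334),(.14,-.085,z)),(S,(420,286),(.14,.085,z))]
pp=[(T,(334.3,240.3),(-.09,.035,.033)),(T,(364,237.7),(-.09,-.035,.033))]
p=fit(st,[.6,0,0]);fit(st[:4],[.6,0,0]);fit(st[4:],[.6,0,0]);p2=fit(pp,[.6,0,0])
bt=[(T,(445,238.3),(.09,.012,.003)),(T,(454.7,237),(.09,-.012,.003)),(T,(446.3,284.7),(-.018,.02,.010)),(T,(463.7,283.3),(-.018,-.02,.01)),(T,(445,270),(.018,.02,.010)),(T,(462,268),(.018,-.02,.01))]
bs=[(S,(271.3,343.3),(.09,.012,.003)),(S,(266.7,350.8),(.09,-.012,.001))]
for a in((230,312),(240.5,317.2),(237.8,321.2),(226.7,316.2)): print(back(S,*a,.062))
bs+=[(S,(230,312),(-.015,.007,.062)),(S,(240.5,317.2),(.015,.007,.062)),(S,(237.8,321.2),(.015,-.007,.062)),(S,(226.7,316.2),(-.015,-.007,.062))]
fit(bt,[.4,-.2,0]);fit(bs,[.4,-.2,0]);fit(bt+bs,[.4,-.2,0])
# cap: from two views
from scipy.optimize import least_squares
u=np.array([345.5,193.8]);v=np.array([359.3,256.5])
g=lambda P:np.r_[proj(T,P)[0]-u,proj(S,P)[0]-v]
q=least_squares(g,[.6,0,.13]);print('cap',q.x,q.fun)
for n,uv,z in(('tip_box',(213,281),.063),('pink',(488,180),.062)):print(n,back(T,*uv,z))
print('turq',back(T,418,218,.02))
E
```

```text
[ 0.63857852 -0.0109119   0.09353395] 5.359100581582526
[[-0.4, -1.1], [0.8, -1.1], [1.0, 0.9], [-0.5, 1.0], [-0.6, -1.1], [-1.6, -0.7], [1.4, 2.5], [1.1, -1.1]]
[ 0.63849054 -0.01041666  0.09591667] 5.495620124367414
[[-0.8, -1.0], [0.5, -1.1], [0.9, 0.8], [-0.6, 1.1]]
[ 0.63874499 -0.01249977  0.08746013] 5.011096260446802
[[-0.6, -0.8], [-1.9, -0.5], [0.8, 3.2], [0.9, -0.4]]
[ 0.6394382  -0.01407359  0.07274628] 4.16805482975658
[[-0.3, 0.0], [0.3, -0.0]]
[ 0.45013764 -0.25950343  0.062     ]
[ 0.47874907 -0.2577669   0.062     ]
[ 0.4804342  -0.26945292  0.062     ]
[ 0.45124919 -0.27242113  0.062     ]
[ 0.46118543 -0.26433822  0.06562502] 3.7600366931825135
[[-0.3, 0.3], [0.2, 0.7], [0.2, -0.0], [-0.1, -0.0], [-0.1, -0.8], [0.0, -0.2]]
[ 0.46454337 -0.26471292  0.08515842] 4.87921831404022
[[0.9, -0.2], [0.0, 0.9], [-0.3, -0.4], [0.4, -0.4], [-0.4, 0.2], [-0.5, -0.0]]
[ 0.46275348 -0.26437436  0.07318636] 4.1932697311180975
[[-0.6, -0.3], [-0.1, 0.1], [0.2, -0.7], [-0.0, -0.8], [-0.1, -1.4], [-0.0, -0.9], [0.2, -0.3], [-0.8, 0.7], [-0.7, -0.9], [-0.1, -0.8], [-1.0, -0.2], [-1.0, -0.6]]
cap [ 0.63853795 -0.0109104   0.13219244] [-0.0263587  -0.03997491 -0.05083718  0.00408822]
tip_box [0.45665333 0.28782677 0.063     ]
pink [ 0.67714922 -0.3382332   0.062     ]
turq [ 0.59772918 -0.18257783  0.02      ]
```

Measured positions, from both views:
- Cap: (0.6385, -0.011, 0.132), so the head is about 38 mm up, which is in range.
- Stand yaw: about 5.3°.
- Blade: (0.4625, -0.264), yaw about 4.2°.

Next I go above the cap with the gripper shut.

```bash
cat > go.py <<'E'
from h import *
import sys
a=[float(x) for x in sys.argv[1:]]
s=r.get_state(); p=s['tcp_pos'];Rc=R.from_euler('xyz',s['eef_rot'],degrees=True)
Rt=R.from_euler('xyz',[180,0,a[3]],degrees=True)
print('t',s['time_s'],'tcp',p.round(4),s['eef_rot'].round(2),'F',s['contact_force'].round(1),'M',s['moment'].round(2),'w',round(s['gripper_width'],4))
print('shift',Rc.inv().apply(np.array(a[:3])-p).round(4),'turn',(Rc.inv()*Rt).as_rotvec().round(4))
E
python3 go.py .6385 -.011 .2 5.3
```

```text
t 0.1 tcp [0.252  0.6257 0.2257] [ 1.7991e+02 -1.0000e-02 -2.1940e+01] F [ 0.3 -0.4 -0.1] M [0.   0.01 0.03] w 0.0875
shift [0.5964 0.4462 0.0265] turn [ 1.600e-03  2.000e-04 -4.754e-01]
```

>>> step_arm --increments '[[[0.03,0.022,0],[0,0,-0.024],0.3],[[0.06,0.045,0],[0,0,-0.048],0.6],[[0.09,0.067,0],[0,0,-0.072],1],[[0.12,0.089,0],[0,0,-0.096],1],[[0.15,0.112,0],[0,0,-0.12],1],[[0.18,0.134,0],[0,0,-0.144],1],[[0.21,0.156,0],[0,0,-0.168],1],[[0.24,0.179,0],[0,0,-0.192],1],[[0.27,0.201,0],[0,0,-0.216],1],[[0.3,0.223,0],[0,0,-0.24],1]]' --force 20

```text
time_s: 1.1
tcp_pos: [0.4475, 0.3057, 0.2264]
eef_rot: [180.0, 0.0, -8.1]
contact_force: [0.9, 0.0, 0.9]
gripper_width: 0.013
```

>>> step_arm --increments '[[[0.03,0.022,0],[0,0,-0.024],1],[[0.06,0.045,0],[0,0,-0.048],1],[[0.09,0.067,0],[0,0,-0.072],1],[[0.12,0.089,0],[0,0,-0.096],1],[[0.15,0.112,0],[0,0,-0.12],1],[[0.18,0.134,0],[0,0,-0.144],1],[[0.21,0.156,0],[0,0,-0.168],1],[[0.24,0.179,0],[0,0,-0.192],1],[[0.27,0.201,0],[0,0,-0.216],1],[[0.28,0.21,0],[0,0,-0.235],1]]'

```text
time_s: 2.1
tcp_pos: [0.6959, 0.0569, 0.2251]
eef_rot: [180.0, 0.1, 5.2]
contact_force: [0.1, 0.3, 0.6]
gripper_width: 0.0004
```

```bash
python3 go.py .6385 -.011 .15 5.3
```

```text
t 2.1 tcp [0.6959 0.0569 0.2251] [1.7996e+02 9.0000e-02 5.2100e+00] F [0.1 0.3 0.6] M [0.07 0.01 0.01] w 0.0004
shift [-0.0632  0.0623  0.0753] turn [ 0.0007  0.0016 -0.0016]
```

>>> step_arm --increments '[[[-0.02,0.02,0],[0,0,0],1],[[-0.04,0.04,0],[0,0,0],1],[[-0.063,0.062,0],[0,0,0],1],[[-0.063,0.062,0.02],[0,0,0],1],[[-0.063,0.062,0.045],[0,0,0],1],[[-0.063,0.062,0.07],[0,0,0],1],[[-0.063,0.062,0.075],[0,0,0],1],[[-0.063,0.062,0.075],[0,0,0],1]]'

```text
time_s: 2.9
tcp_pos: [0.6369, -0.0082, 0.1507]
eef_rot: [180.0, 0.1, 5.3]
contact_force: [-0.1, 0.1, 0.4]
gripper_width: 0.0004
```

```bash
python3 go.py .6385 -.011 .094 5.3; python3 -c "
from h import *
cap('scene','s1')
a=cv2.imread('pics/s1.png')[200:350,270:450];cv2.imwrite('pics/s1c.png',cv2.resize(a,None,fx=4,fy=4))"
```

```text
t 2.9 tcp [ 0.6369 -0.0082  0.1507] [1.7997e+02 1.3000e-01 5.2900e+00] F [-0.1  0.1  0.4] M [-0.05  0.02  0.  ] w 0.0004
shift [0.0015 0.0029 0.0567] turn [ 0.0006  0.0023 -0.0002]
```

View pics/s1c.png

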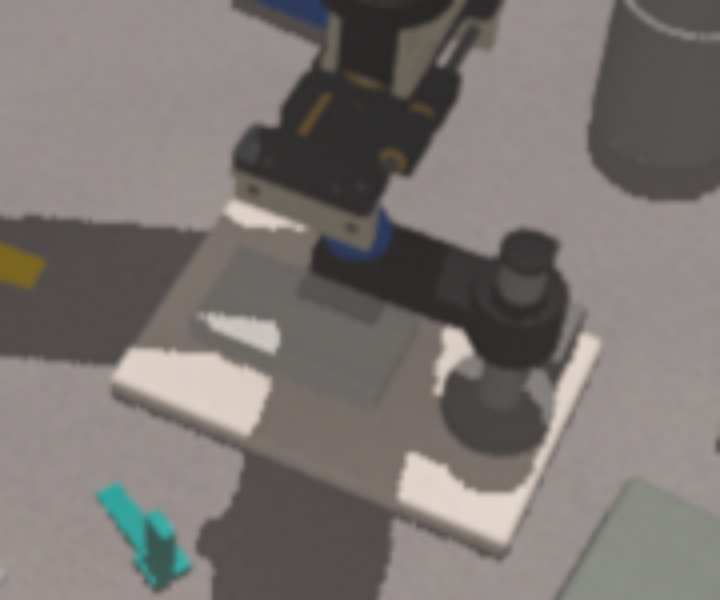

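The gripper is over the cap (visible at crop 358,240) and clear of the column. Next I press slowly.

>>> step_arm --increments '[[[0.0015,0.003,0.004],[0,0,0],1],[[0.0015,0.003,0.008],[0,0,0],1],[[0.0015,0.003,0.012],[0,0,0],1],[[0.0015,0.003,0.016],[0,0,0],1],[[0.0015,0.003,0.02],[0,0,0],1],[[0.0015,0.003,0.024],[0,0,0],1],[[0.0015,0.003,0.028],[0,0,0],1],[[0.0015,0.003,0.032],[0,0,0],1],[[0.0015,0.003,0.036],[0,0,0],1],[[0.0015,0.003,0.04],[0,0,0],1]]'

```text
time_s: 3.95
tcp_pos: [0.6393, -0.0109, 0.1121]
eef_rot: [180.0, -0.0, 5.3]
contact_force: [-2.0, 0.2, 5.2]
gripper_width: 0.0002
```

>>> step_arm --increments '[[[0,0,0.003],[0,0,0],1],[[0,0,0.006],[0,0,0],1],[[0,0,0.009],[0,0,0],1],[[0,0,0.012],[0,0,0],1],[[0,0,0.014],[0,0,0],1],[[0,0,0.015],[0,0,0],1]]'

```text
time_s: 4.55
tcp_pos: [0.6393, -0.0109, 0.0969]
eef_rot: [180.0, -0.0, 5.3]
contact_force: [-0.5, 0.7, 4.8]
gripper_width: 0.0008
```

>>> step_arm --increments '[[[0,0,0.001],[0,0,0],1],[[0,0,0.002],[0,0,0],1],[[0,0,0.003],[0,0,0],1],[[0,0,0.003],[0,0,0],1]]'

```text
time_s: 4.95
tcp_pos: [0.6393, -0.0109, 0.0943]
eef_rot: [180.0, -0.0, 5.3]
contact_force: [-2.5, -0.2, 8.5]
gripper_width: 0.0005
```

>>> step_arm --increments '[[[0,0,0.001],[0,0,0],1],[[0,0,0.002],[0,0,0],1],[[0,0,0.002],[0,0,0],1]]'

```text
time_s: 5.25
tcp_pos: [0.6394, -0.0109, 0.0942]
eef_rot: [180.0, -0.1, 5.3]
contact_force: [-8.5, 1.9, 19.9]
gripper_width: 0.0009
```

It is at the hard stop: z = 0.094 with the force rising to 20 N. Next I retreat and open over the blade.

>>> step_arm --increments '[[[0,0,-0.01],[0,0,0],1],[[0,0,-0.03],[0,0,0],1],[[0,0,-0.06],[0,0,0],1],[[0,0,-0.08],[0,0,0],1],[[0,0,-0.08],[0,0,0],1]]'

```text
time_s: 5.75
tcp_pos: [0.6411, -0.0106, 0.175]
eef_rot: [-180.0, -0.3, 5.3]
contact_force: [0.3, 0.2, -0.2]
gripper_width: 0.0005
```

```bash
python3 go.py .4625 -.2643 .15 4.3
```

```text
t 5.75 tcp [ 0.6411 -0.0106  0.175 ] [-179.98   -0.32    5.31] F [ 0.3  0.2 -0.2] M [-0.01 -0.04  0.01] w 0.0005
shift [-0.2014  0.2361  0.0238] turn [-0.0003 -0.0056  0.0176]
```

>>> step_arm --increments '[[[-0.025,0.03,0],[0,0,0],0.5],[[-0.05,0.06,0],[0,0,0],0.2],[[-0.075,0.09,0],[0,0,0],0.2],[[-0.1,0.12,0],[0,0,0.01],0.2],[[-0.125,0.15,0],[0,0,0.018],0.2],[[-0.15,0.18,0.005],[0,0,0.018],0.2],[[-0.175,0.21,0.01],[0,0,0.018],0.2],[[-0.19,0.226,0.02],[0,0,0.018],0.2],[[-0.201,0.236,0.024],[0,0,0.018],0.2],[[-0.201,0.236,0.024],[0,0,0.018],0.2]]'

```text
time_s: 6.75
tcp_pos: [0.459, -0.2651, 0.1465]
eef_rot: [-180.0, 0.1, 4.1]
contact_force: [-0.2, -0.0, 0.3]
gripper_width: 0.0697
```

```bash
cat > v.py <<'E'
import sys
from h import *
n=sys.argv[1]; x,y,w,h,x2,y2,w2,h2=map(int,sys.argv[2:10])
cap('scene',n+'s');cap('top',n+'t')
f=lambda i,x,y,w,h:cv2.resize(cv2.imread('pics/'+i+'.png')[y:y+h,x:x+w],(400,int(400*h/w)),interpolation=cv2.INTER_CUBIC)
A=f(n+'s',x,y,w,h);B=f(n+'t',x2,y2,w2,h2);H=max(len(A),len(B))
o=np.zeros((H,800,3),np.uint8);o[:len(A),:400]=A;o[:len(B),400:]=B;cv2.imwrite('pics/'+n+'.png',o)
E
python3 v.py a 190 260 120 120 260 130 240 240; python3 go.py .4625 -.2643 .023 4.3
```

```text
t 6.85 tcp [ 0.461  -0.2643  0.1475] [180.     0.     4.23] F [-0.1  0.8 -0. ] M [-0.08 -0.05  0.06] w 0.07
shift [1.500e-03 1.000e-04 1.245e-01] turn [ 0.      0.     -0.0012]
```

View pics/a.png

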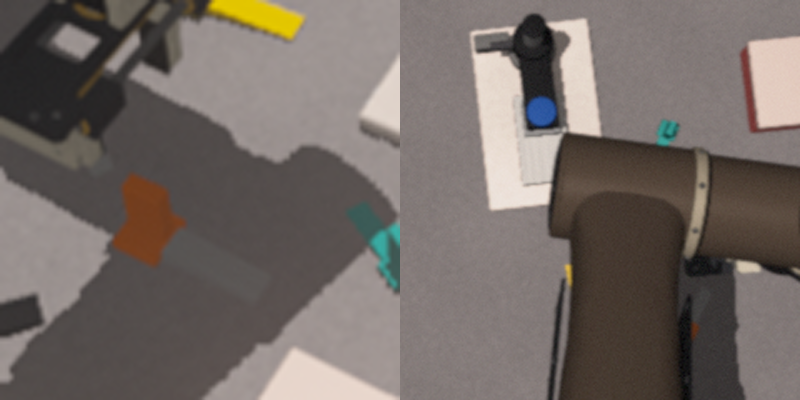

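The crop shows the orange handle (145,215) between the open fingers. Next I descend and grip.

>>> step_arm --increments '[[[0.0015,0,0.02],[0,0,0],0.2],[[0.0015,0,0.045],[0,0,0],0.2],[[0.0015,0,0.07],[0,0,0],0.2],[[0.0015,0,0.095],[0,0,0],0.2],[[0.0015,0,0.115],[0,0,0],0.2],[[0.0015,0,0.124],[0,0,0],0.2],[[0.0015,0,0.124],[0,0,0],0.2],[[0.0015,0,0.124],[0,0,0],0.2]]'

```text
time_s: 7.65
tcp_pos: [0.4632, -0.2641, 0.0243]
eef_rot: [180.0, -0.0, 4.3]
contact_force: [-0.2, 0.0, 0.9]
gripper_width: 0.0702
```

```bash
python3 v.py b 190 260 120 120 400 200 100 100; python3 go.py .4625 -.2643 .023 4.3
```

```text
t 7.75 tcp [ 0.4633 -0.2643  0.0247] [ 1.7996e+02 -1.1000e-01  4.2800e+00] F [ 0.4 -0.6  0.3] M [ 0.06 -0.02 -0.03] w 0.0703
shift [-0.0008 -0.0001  0.0017] turn [ 0.0006 -0.002  -0.0003]
```

View pics/b.png

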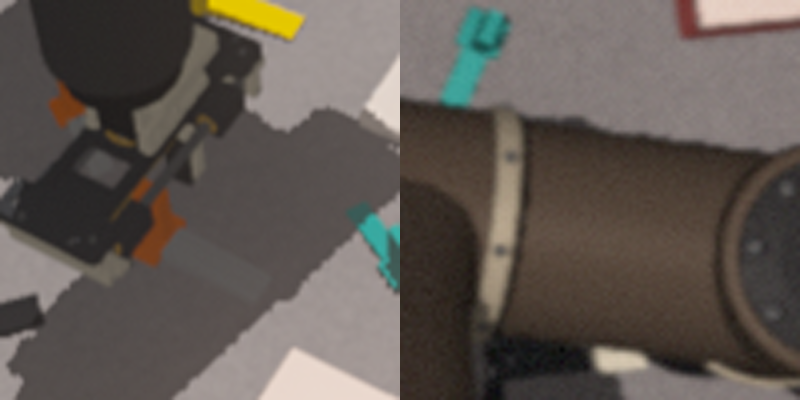

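>>> step_arm --increments '[[[0,0,0],[0,0,0],0.5],[[0,0,0],[0,0,0],0.7],[[0,0,0],[0,0,0],0.9],[[0,0,0],[0,0,0],1],[[0,0,0],[0,0,0],1],[[0,0,0],[0,0,0],1],[[0,0,0],[0,0,0],1],[[0,0,0],[0,0,0],1]]' --force 40

```text
time_s: 8.55
tcp_pos: [0.4622, -0.2643, 0.0235]
eef_rot: [-180.0, 0.0, 4.2]
contact_force: [0.7, -0.5, 0.1]
gripper_width: 0.0133
```

>>> step_arm --increments '[[[0,0,-0.01],[0,0,0],1],[[0,0,-0.03],[0,0,0],1],[[0,0,-0.055],[0,0,0],1],[[0,0,-0.07],[0,0,0],1],[[0,0,-0.07],[0,0,0],1],[[0,0,-0.07],[0,0,0],1]]'

```text
time_s: 9.15
tcp_pos: [0.4622, -0.2642, 0.0939]
eef_rot: [-180.0, -0.0, 4.2]
contact_force: [-0.7, -0.1, -2.0]
gripper_width: 0.0136
```

```bash
python3 v.py c 190 260 160 120 400 200 100 100; python3 go.py .4625 -.2643 .023 4.3
```

```text
t 9.25 tcp [ 0.4615 -0.2641  0.0929] [-1.7997e+02  7.0000e-02  4.2400e+00] F [ 0.5  1.3 -1.2] M [0.02 0.   0.02] w 0.0139
shift [0.001  0.0003 0.0699] turn [-0.0005  0.0012 -0.001 ]
```

View pics/c.png

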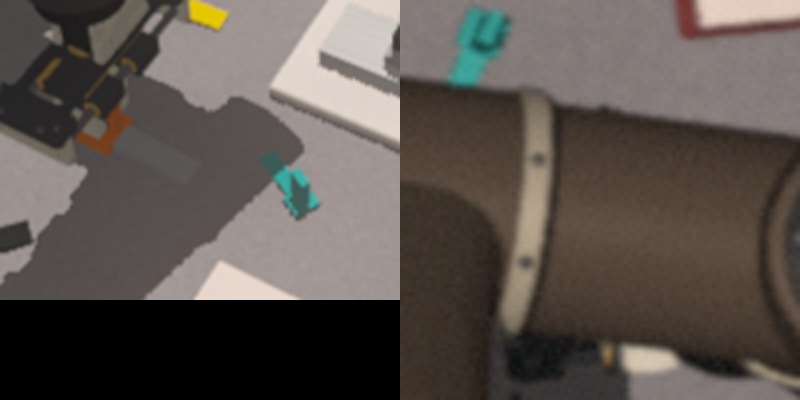

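The blade is held (width 13.9 mm, about 1.5 N of weight) and level in the crop. I refine the stand yaw and centre line from edge fits before lining up.

Run:
```python
from fit import *
img=T['color'].astype(float).sum(2)/3
p=np.array([.6385,-.011]);y0=.0935
def ref(P,Q,z):
    # subpixel edge on line from P to Q (stand frame), return fitted world line offset/angle
    c,s=np.cos(y0),np.sin(y0);M=np.array([[c,-s],[s,c]]);P,Q=np.array(P),np.array(Q);d=(Q-P)/np.linalg.norm(Q-P);n=np.array([-d[1],d[0]])
    pts=[]
    for t in np.linspace(.08,.92,60):
        b=P+(Q-P)*t; k=np.linspace(-.012,.012,49)
        W=[np.r_[p+M@(b+n*o),z] for o in k]
        uv=proj(T,W).astype(np.float32)
        v=cv2.remap(img.astype(np.float32),uv[:,0].copy(),uv[:,1].copy(),cv2.INTER_LINEAR).ravel()
        v=cv2.GaussianBlur(v.reshape(-1,1),(1,7),1.5).ravel();g=abs(np.diff(v)); 
        i=g.argmax(); 
        if g[i]>1.5 and 2<i<45: w=g[i-2:i+3]; o=(k[:-1]+k[1:])[i-2:i+3]/2; pts.append([t*np.linalg.norm(Q-P),(o*w).sum()/w.sum()])
    pts=np.array(pts)
    for _ in range(4):
        a=np.polyfit(*pts.T,1);e=abs(pts[:,1]-np.polyval(a,pts[:,0]));pts=pts[e<max(2.5*np.median(e),3e-4)]
    L=np.linalg.norm(Q-P)
    print(len(pts),'dyaw',np.degrees(a[0]).round(2),'mid off mm',(1e3*np.polyval(a,L/2)).round(2),'rms',(1e3*e.std()).round(2))
print('base left');ref((-.12,.085),(.14,.085),.015)
print('base right');ref((-.12,-.085),(.14,-.085),.015)
print('front');ref((-.12,-.085),(-.12,.085),.015)
print('back');ref((.14,-.085),(.14,.085),.015)
print('plate L');ref((-.09,.035),(-.03,.035),.033)
print('plate R');ref((-.09,-.035),(-.03,-.035),.033)
print('plate F');ref((-.09,-.035),(-.09,.035),.033)
```

```text
base left
45 dyaw 0.26 mid off mm 0.4 rms 0.16
base right
60 dyaw 0.36 mid off mm 3.25 rms 0.21
front
60 dyaw 0.28 mid off mm -2.21 rms 0.26
back
28 dyaw 3.28 mid off mm 4.93 rms 0.93
plate L
58 dyaw 0.41 mid off mm 3.06 rms 0.29
plate R
56 dyaw 0.62 mid off mm -2.62 rms 0.14
plate F
60 dyaw 0.25 mid off mm 1.23 rms 0.19
```

Stand yaw comes out at about 5.65°, with the centre line within about 1 mm of (0.6385, -0.0103). Next I lift over, line up in front of the ledge with the tip 10 mm short of the upper plate.

```bash
python3 go.py .5141 -.0226 .12 5.65
```

```text
t 9.25 tcp [ 0.4615 -0.2641  0.0929] [-1.7997e+02  7.0000e-02  4.2400e+00] F [ 0.5  1.3 -1.2] M [0.02 0.   0.02] w 0.0139
shift [ 0.0702 -0.2369 -0.0271] turn [-0.0005  0.0012 -0.0246]
```

>>> step_arm --increments '[[[0,-0.005,-0.012],[0,0,0],1],[[0,-0.025,-0.025],[0,0,0],1],[[0,-0.05,-0.027],[0,0,0],1],[[0.01,-0.08,-0.027],[0,0,-0.008],1],[[0.02,-0.11,-0.027],[0,0,-0.016],1],[[0.03,-0.14,-0.027],[0,0,-0.0246],1],[[0.04,-0.17,-0.027],[0,0,-0.0246],1],[[0.05,-0.2,-0.027],[0,0,-0.0246],1],[[0.06,-0.225,-0.027],[0,0,-0.0246],1],[[0.07,-0.237,-0.027],[0,0,-0.0246],1]]'

```text
time_s: 10.25
tcp_pos: [0.5147, -0.0208, 0.121]
eef_rot: [-180.0, 0.0, 5.8]
contact_force: [0.0, -1.0, -0.7]
gripper_width: 0.014
```

>>> step_arm --increments '[[[0,0,0],[0,0,0],1],[[0,0,0],[0,0,0],1],[[0,0,0.01],[0,0,0],1],[[0,0,0.025],[0,0,0],1],[[0,0,0.035],[0,0,0],1],[[0,0,0.04],[0,0,0],1],[[0,0,0.04],[0,0,0],1]]'

```text
time_s: 10.95
tcp_pos: [0.5138, -0.0234, 0.0797]
eef_rot: [180.0, 0.1, 5.6]
contact_force: [-0.1, 0.3, -0.9]
gripper_width: 0.0139
```

```bash
python3 v.py d 230 220 200 140 300 130 100 140; python3 go.py .5141 -.0226 .0625 5.65
```

```text
t 11.05 tcp [ 0.5146 -0.023   0.0807] [179.99  -0.     5.65] F [ 0.5 -0.3  0.1] M [-0.04 -0.03  0.01] w 0.0136
shift [-0.0005 -0.0004  0.0182] turn [ 0.0002 -0.      0.    ]
```

View pics/d.png

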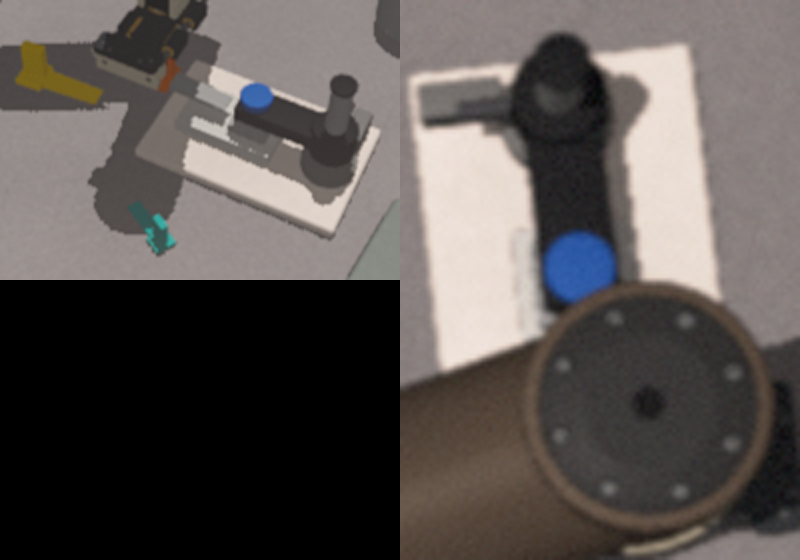

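The blade is in line with the plates in the scene view, with its tip just in front of the head. Next I lower it to feel the ledge.

>>> step_arm --increments '[[[-0.0005,0,0.008],[0,0,0],1],[[-0.0005,0,0.016],[0,0,0],1],[[-0.0005,0,0.02],[0,0,0],1],[[-0.0005,0,0.02],[0,0,0],1],[[-0.0005,0,0.02],[0,0,0],1]]'

```text
time_s: 11.55
tcp_pos: [0.514, -0.0228, 0.0604]
eef_rot: [180.0, 0.0, 5.7]
contact_force: [0.2, -0.1, -0.9]
gripper_width: 0.0137
```

```bash
python3 go.py .5141 -.0226 .0575 5.65; python3 v.py e 290 230 100 75 300 130 100 140;python3 -c "
import cv2;a=cv2.imread('pics/es.png')[235:310,295:395];cv2.imwrite('pics/e2.png',cv2.resize(a,None,fx=8,fy=8,interpolation=2))"
```

```text
t 11.55 tcp [ 0.514  -0.0228  0.0604] [1.7999e+02 2.0000e-02 5.6700e+00] F [ 0.2 -0.1 -0.9] M [-0.02 -0.01 -0.  ] w 0.0137
shift [ 0.0002 -0.0002  0.0029] turn [0.0001 0.0003 0.0004]
```

View pics/e2.png

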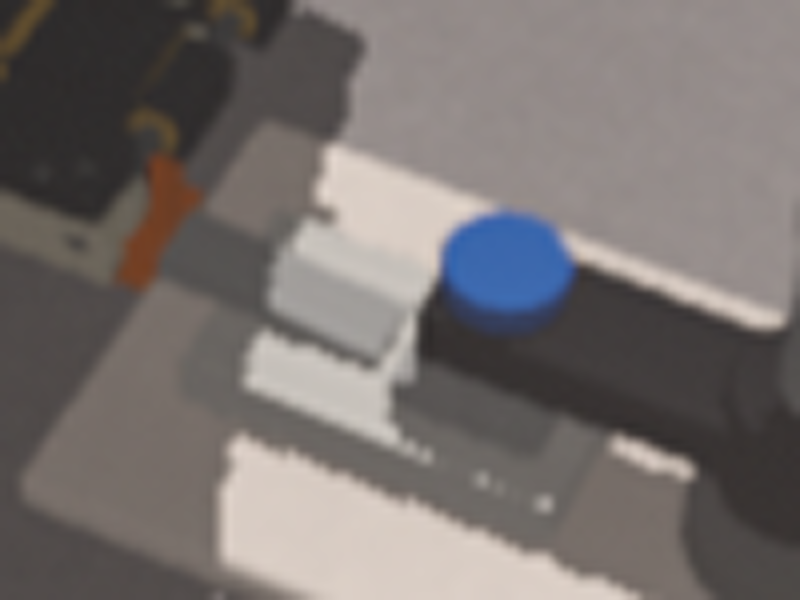

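Run:
```python
from h import *
c=load('es');a=c['color'][235:310,295:395,::-1];a=cv2.resize(a,None,fx=8,fy=8,interpolation=cv2.INTER_CUBIC)
def dr(o,yaw,P,col):
    y=np.radians(yaw);W=[(o[0]+np.cos(y)*x-np.sin(y)*v,o[1]+np.sin(y)*x+np.cos(y)*v,z) for x,v,z in P]
    q=((proj(c,W)-[295,235]+.5)*8).astype(np.int32);cv2.polylines(a,[q],True,col,1)
o=(.6385,-.0103)
dr(o,5.65,[(-.09,.035,.033),(-.09,-.035,.033),(.035,-.035,.033),(.035,.035,.033)],(0,0,255))
dr((.514,-.0228),5.67,[(.09,.012,.040),(.09,-.012,.040),(.015,-.012,.047),(.015,.012,.047)],(0,255,0))
dr(o,5.65,[(-.12,.085,.015),(-.12,-.085,.015),(.14,-.085,.015),(.14,.085,.015)],(255,0,255))
dr(o,5.65,[(.02*np.cos(t),.02*np.sin(t),.094) for t in np.linspace(0,6.2,40)],(0,255,255))
cv2.imwrite('pics/e3.png',a)
```

```text
(no output)
```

View pics/e3.png

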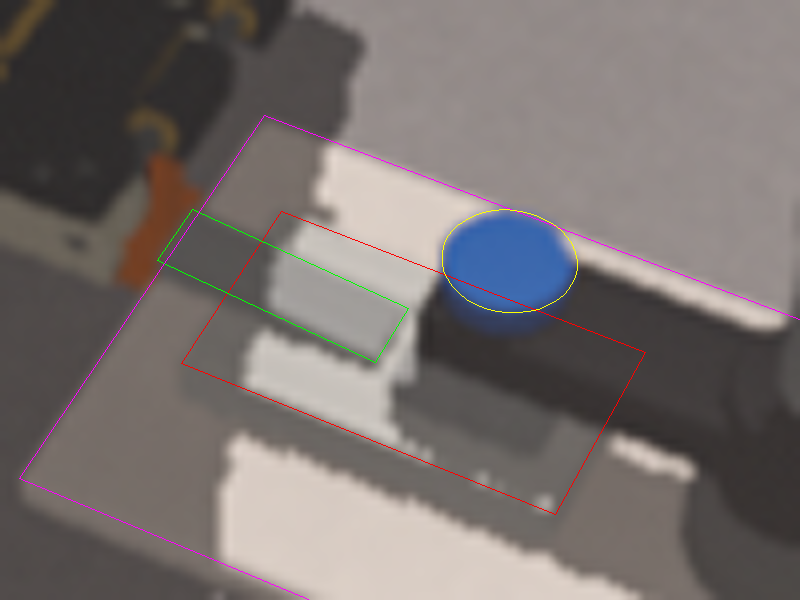

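The overlay agrees to about 1 px for base, plate, cap and blade. Next I feel for the ledge.

>>> step_arm --increments '[[[0,0,0.0005],[0,0,0],1],[[0,0,0.001],[0,0,0],1],[[0,0,0.0015],[0,0,0],1],[[0,0,0.002],[0,0,0],1],[[0,0,0.002],[0,0,0],1]]'

```text
time_s: 12.15
tcp_pos: [0.5139, -0.0228, 0.0585]
eef_rot: [180.0, 0.0, 5.7]
contact_force: [-0.1, 0.7, -0.8]
gripper_width: 0.0138
```

>>> step_arm --increments '[[[0,0,0.0005],[0,0,0],1],[[0,0,0.0005],[0,0,0],1],[[0,0,0.0005],[0,0,0],1]]'

```text
time_s: 12.45
tcp_pos: [0.5139, -0.0228, 0.058]
eef_rot: [180.0, 0.0, 5.7]
contact_force: [-0.3, -0.1, -0.7]
gripper_width: 0.014
```

>>> step_arm --increments '[[[0,0,0.0005],[0,0,0],1],[[0,0,0.0005],[0,0,0],1],[[0,0,0.0005],[0,0,0],1]]'

```text
time_s: 12.75
tcp_pos: [0.514, -0.0228, 0.0577]
eef_rot: [-180.0, -0.0, 5.7]
contact_force: [-1.1, -0.2, 0.3]
gripper_width: 0.0133
```

>>> step_arm --increments '[[[0,0,0.0003],[0,0,0],1],[[0,0,0.0003],[0,0,0],1],[[0,0,0.0003],[0,0,0],1]]'

```text
time_s: 13.05
tcp_pos: [0.514, -0.0228, 0.0577]
eef_rot: [180.0, -0.0, 5.7]
contact_force: [-1.8, -0.3, 5.3]
gripper_width: 0.0138
```

>>> step_arm --increments '[[[0,0,0.0003],[0,0,0],1],[[0,0,0.0003],[0,0,0],1],[[0,0,0.0003],[0,0,0],1]]'

```text
time_s: 13.35
tcp_pos: [0.514, -0.0228, 0.0576]
eef_rot: [180.0, -0.0, 5.7]
contact_force: [-4.0, 0.8, 8.1]
gripper_width: 0.014
```

```bash
python3 go.py .5141 -.0226 .0575 5.65
```

```text
t 13.35 tcp [ 0.514  -0.0228  0.0576] [ 1.80e+02 -2.00e-02  5.68e+00] F [-4.   0.8  8.1] M [0.19 1.15 0.02] w 0.014
shift [ 0.0001 -0.0002  0.0001] turn [ 0.0001 -0.0004  0.0005]
```

Ledge contact is at TCP z ≈ 0.0577, so its face is about 34.1 mm up (in range). The gap is about 4.9 mm, so I expect first grip with the tip about 20 mm past the edge. I ease the preload and slide in.

>>> step_arm --increments '[[[0,0,-0.0005],[0,0,0],1],[[0,0,-0.0006],[0,0,0],1],[[0,0,-0.0006],[0,0,0],1]]'

```text
time_s: 13.65
tcp_pos: [0.514, -0.0228, 0.0577]
eef_rot: [180.0, -0.0, 5.7]
contact_force: [-1.5, 0.3, 3.3]
gripper_width: 0.0134
```

>>> step_arm --increments '[[[0.002,0,0],[0,0,0],1],[[0.004,0,0],[0,0,0],1],[[0.006,0,0],[0,0,0],1],[[0.008,0,0],[0,0,0],1],[[0.01,0,0],[0,0,0],1],[[0.01,0,0],[0,0,0],1]]'

```text
time_s: 14.25
tcp_pos: [0.5237, -0.0221, 0.0577]
eef_rot: [180.0, 0.0, 5.7]
contact_force: [-2.2, -0.2, 5.9]
gripper_width: 0.0135
```

```bash
cat > d.py <<'E'
from h import *
s=r.get_state();p=s['tcp_pos'];y=np.radians(5.65);d=np.array([np.cos(y),np.sin(y)]);n=np.array([-d[1],d[0]])
q=p[:2]-[.6385,-.0103];F=s['contact_force']
print('t',s['time_s'],'origin x mm',(q@d*1e3).round(2),'lat',(q@n*1e3).round(2),'z',p[2].round(5),'tip past edge',(q@d*1e3+115).round(2),'Fx',(F[:2]@d).round(2),'Fy',(F[:2]@n).round(2),'Fz',F[2].round(2),'M',s['moment'].round(2),s['eef_rot'].round(2))
E
python3 d.py
```

```text
t 14.25 origin x mm -115.4 lat -0.4 z 0.05772 tip past edge -0.4 Fx -2.17 Fy 0.02 Fz 5.94 M [-0.3   0.9   0.04] [1.7998e+02 4.0000e-02 5.6600e+00]
```

>>> step_arm --increments '[[[0,0,-0.0003],[0,0,0],1],[[0.002,0,-0.0003],[0,0,0],1],[[0.004,0,-0.0003],[0,0,0],1],[[0.006,0,-0.0003],[0,0,0],1],[[0.008,0,-0.0003],[0,0,0],1],[[0.01,0,-0.0003],[0,0,0],1],[[0.01,0,-0.0003],[0,0,0],1],[[0.01,0,-0.0003],[0,0,0],1]]'

```text
time_s: 15.05
tcp_pos: [0.534, -0.0208, 0.0577]
eef_rot: [-180.0, -0.0, 5.7]
contact_force: [0.2, 0.8, -1.6]
gripper_width: 0.0136
```

```bash
python3 d.py
```

```text
t 15.05 origin x mm -105.03 lat -0.12 z 0.05774 tip past edge 9.97 Fx 0.28 Fy 0.74 Fz -1.61 M [-0.06 -0.04  0.  ] [-1.80e+02 -1.00e-02  5.66e+00]
```

>>> step_arm --increments '[[[0.001,0,0.0001],[0,0,0],1],[[0.002,0,0.0001],[0,0,0],1],[[0.003,0,0.0001],[0,0,0],1],[[0.004,0,0.0001],[0,0,0],1],[[0.005,0,0.0001],[0,0,0],1],[[0.005,0,0.0001],[0,0,0],1],[[0.005,0,0.0001],[0,0,0],1]]'

```text
time_s: 15.75
tcp_pos: [0.5389, -0.0203, 0.0578]
eef_rot: [-180.0, -0.0, 5.7]
contact_force: [-0.3, 0.1, -0.7]
gripper_width: 0.0137
```

```bash
python3 d.py
```

```text
t 15.75 origin x mm -100.12 lat -0.17 z 0.05776 tip past edge 14.88 Fx -0.29 Fy 0.13 Fz -0.67 M [-0.02  0.03  0.  ] [-180.     -0.      5.66]
```

>>> step_arm --increments '[[[0.001,0,0],[0,0,0],1],[[0.002,0,0],[0,0,0],1],[[0.002,0,0],[0,0,0],1],[[0.002,0,0],[0,0,0],1]]'

```text
time_s: 16.15
tcp_pos: [0.5409, -0.0201, 0.0577]
eef_rot: [-180.0, 0.0, 5.7]
contact_force: [0.2, -1.0, -1.6]
gripper_width: 0.0138
```

>>> step_arm --increments '[[[0.001,0,0],[0,0,0],1],[[0.002,0,0],[0,0,0],1],[[0.002,0,0],[0,0,0],1],[[0.002,0,0],[0,0,0],1]]'

```text
time_s: 16.55
tcp_pos: [0.5428, -0.02, 0.0577]
eef_rot: [180.0, -0.0, 5.7]
contact_force: [-0.0, -0.2, -1.3]
gripper_width: 0.0135
```

>>> step_arm --increments '[[[0.001,0,0],[0,0,0],1],[[0.002,0,0],[0,0,0],1],[[0.002,0,0],[0,0,0],1],[[0.002,0,0],[0,0,0],1]]'

```text
time_s: 16.95
tcp_pos: [0.5443, -0.0199, 0.0577]
eef_rot: [180.0, 0.1, 5.7]
contact_force: [-4.9, -0.8, 3.8]
gripper_width: 0.0138
```

```bash
python3 d.py
```

```text
t 16.95 origin x mm -94.71 lat -0.32 z 0.05775 tip past edge 20.29 Fx -4.92 Fy -0.36 Fz 3.77 M [-0.25  1.66  0.06] [1.7999e+02 5.0000e-02 5.6500e+00]
```

Contact is felt at about 19.5 mm past the edge, as predicted. I continue in 1 mm steps.

>>> step_arm --increments '[[[0.0005,0,-0.0001],[0,0,0],1],[[0.001,0,-0.0002],[0,0,0],1],[[0.001,0,-0.0002],[0,0,0],1],[[0.001,0,-0.0002],[0,0,0],1]]'

```text
time_s: 17.35
tcp_pos: [0.5455, -0.0197, 0.0578]
eef_rot: [180.0, 0.0, 5.7]
contact_force: [-5.4, -0.2, 1.6]
gripper_width: 0.014
```

```bash
python3 d.py
```

```text
t 17.35 origin x mm -93.52 lat -0.24 z 0.05779 tip past edge 21.48 Fx -5.37 Fy 0.32 Fz 1.64 M [-0.26  1.71 -0.01] [1.80e+02 4.00e-02 5.65e+00]
```

>>> step_arm --increments '[[[0.0005,0,0],[0,0,0],1],[[0.001,0,0],[0,0,0],1],[[0.001,0,0],[0,0,0],1],[[0.001,0,0],[0,0,0],1]]'

```text
time_s: 17.75
tcp_pos: [0.5464, -0.0196, 0.0578]
eef_rot: [180.0, 0.0, 5.7]
contact_force: [-5.2, 0.7, 2.3]
gripper_width: 0.0133
```

```bash
python3 d.py
```

```text
t 17.75 origin x mm -92.52 lat -0.23 z 0.05781 tip past edge 22.48 Fx -5.12 Fy 1.22 Fz 2.25 M [-0.27  1.87 -0.03] [1.80e+02 4.00e-02 5.65e+00]
```

>>> step_arm --increments '[[[0.0005,0,0],[0,0,0],1],[[0.001,0,0],[0,0,0],1],[[0.001,0,0],[0,0,0],1]]'

```text
time_s: 18.05
tcp_pos: [0.5471, -0.0196, 0.0578]
eef_rot: [180.0, 0.1, 5.6]
contact_force: [-6.9, -0.7, 4.4]
gripper_width: 0.0137
```

```bash
python3 d.py; python3 v.py f 290 230 100 75 300 130 100 140;python3 d.py; python3 -c "
import cv2;a=cv2.imread('pics/fs.png')[235:310,295:395];cv2.imwrite('pics/f2.png',cv2.resize(a,None,fx=8,fy=8,interpolation=2))"
```

```text
t 18.05 origin x mm -91.91 lat -0.3 z 0.05782 tip past edge 23.09 Fx -6.95 Fy -0.05 Fz 4.43 M [-0.22  2.29  0.07] [1.7999e+02 8.0000e-02 5.6500e+00]
t 18.15 origin x mm -91.93 lat -0.27 z 0.0578 tip past edge 23.07 Fx -6.52 Fy -0.7 Fz 2.49 M [-0.24  2.3  -0.05] [1.7999e+02 8.0000e-02 5.6500e+00]
```

View pics/f2.png

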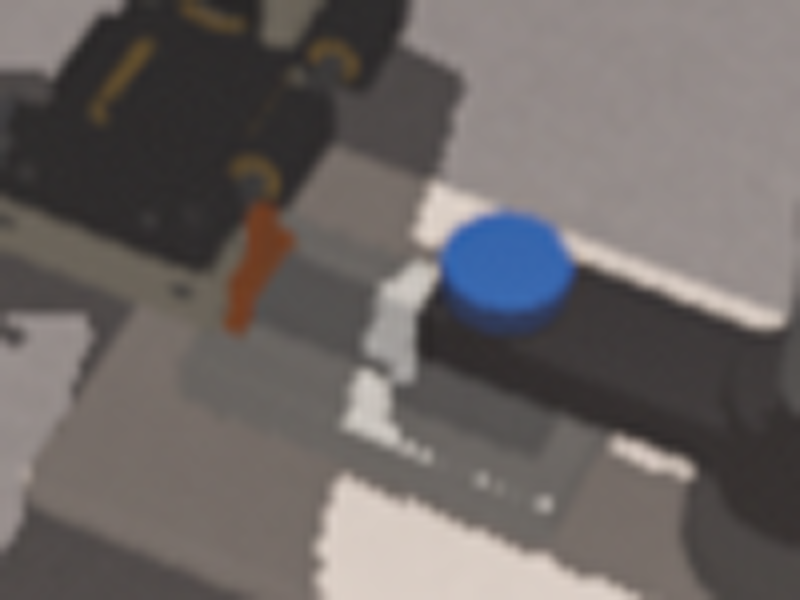

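>>> step_arm --increments '[[[0,0,-0.0002],[0,0,0],1],[[0,0,-0.0003],[0,0,0],1],[[0,0,-0.0003],[0,0,0],1]]'

```text
time_s: 18.45
tcp_pos: [0.5471, -0.0196, 0.0579]
eef_rot: [180.0, 0.1, 5.6]
contact_force: [-5.5, -0.4, 0.6]
gripper_width: 0.0138
```

```bash
python3 d.py
```

```text
t 18.45 origin x mm -91.89 lat -0.24 z 0.05786 tip past edge 23.11 Fx -5.52 Fy 0.12 Fz 0.62 M [-0.25  1.99 -0.  ] [1.7999e+02 8.0000e-02 5.6500e+00]
```

>>> step_arm --increments '[[[0.0003,0,0],[0,0,0],1],[[0.0006,0,0],[0,0,0],1],[[0.001,0,0],[0,0,0],1]]'

```text
time_s: 18.75
tcp_pos: [0.5477, -0.0196, 0.0579]
eef_rot: [180.0, 0.1, 5.6]
contact_force: [-7.9, -0.7, 3.3]
gripper_width: 0.0137
```

```bash
python3 d.py
```

```text
t 18.75 origin x mm -91.32 lat -0.31 z 0.05787 tip past edge 23.68 Fx -7.96 Fy 0.09 Fz 3.28 M [-0.2   2.6   0.02] [1.7999e+02 1.2000e-01 5.6500e+00]
```

Contact is at about 19.3 mm. The tip is now about 4.4 mm deeper, which is about 3 N of grip. Part of the drag comes from my own downward push on the ledge. One more millimetre, with that push relieved.

>>> step_arm --increments '[[[0.0003,0,-0.0002],[0,0,0],1],[[0.0006,0,-0.0003],[0,0,0],1],[[0.001,0,-0.0004],[0,0,0],1],[[0.001,0,-0.0004],[0,0,0],1]]'

```text
time_s: 19.15
tcp_pos: [0.5483, -0.0196, 0.058]
eef_rot: [180.0, 0.2, 5.6]
contact_force: [-7.3, -0.4, 0.8]
gripper_width: 0.0141
```

```bash
python3 d.py
```

```text
t 19.15 origin x mm -90.68 lat -0.33 z 0.05798 tip past edge 24.32 Fx -7.26 Fy 0.28 Fz 0.82 M [-0.19  2.52 -0.02] [1.7999e+02 1.7000e-01 5.6400e+00]
```

>>> step_arm --increments '[[[0,0,0],[0,0,0],1],[[0,0,0],[0,0,0],1],[[0,0,0],[0,0,0],1]]'

```text
time_s: 19.45
tcp_pos: [0.5483, -0.0195, 0.058]
eef_rot: [180.0, 0.2, 5.6]
contact_force: [-7.5, -1.4, 1.1]
gripper_width: 0.0139
```

```bash
python3 d.py
```

```text
t 19.45 origin x mm -90.67 lat -0.32 z 0.05799 tip past edge 24.33 Fx -7.55 Fy -0.62 Fz 1.08 M [-0.18  2.51 -0.02] [1.7999e+02 1.6000e-01 5.6300e+00]
```

>>> step_arm --increments '[[[0,0,0.0001],[0,0.0015,0],1],[[0,0,0.0001],[0,0.0028,0],1],[[0,0,0.0001],[0,0.0028,0],1]]'

```text
time_s: 19.75
tcp_pos: [0.5482, -0.0196, 0.0578]
eef_rot: [180.0, 0.0, 5.6]
contact_force: [-6.1, -0.6, -0.2]
gripper_width: 0.014
```

```bash
python3 d.py
```

```text
t 19.75 origin x mm -90.73 lat -0.34 z 0.05781 tip past edge 24.27 Fx -6.13 Fy -0.02 Fz -0.16 M [-0.23  2.39  0.05] [179.99   0.     5.63]
```

Flat (pitch 0.0°), Fz about 0, drag about 6 N. A last visual check, then a short hold.

>>> step_arm --increments '[[[0,0,0],[0,0,0],1],[[0,0,0],[0,0,0],1],[[0,0,0],[0,0,0],1],[[0,0,0],[0,0,0],1],[[0,0,0],[0,0,0],1],[[0,0,0],[0,0,0],1]]'

```text
time_s: 20.35
tcp_pos: [0.5483, -0.0196, 0.0578]
eef_rot: [180.0, 0.0, 5.6]
contact_force: [-6.2, -0.2, 0.3]
gripper_width: 0.014
```

```bash
python3 d.py; python3 v.py g 0 0 640 480 0 0 640 480
python3 - <<'E'
from h import *
c=load('gs');a=c['color'][235:310,295:395,::-1];a=cv2.resize(a,(800,600),interpolation=cv2.INTER_CUBIC)
y=np.radians(5.65);W=[(.6385+.02*np.cos(t),-.0103+.02*np.sin(t),.094) for t in np.linspace(0,6.2,40)]
cv2.polylines(a,[((proj(c,W)-[295,235]+.5)*8).astype(np.int32)],True,(0,255,255),1)
g=cv2.imread('pics/g.png');cv2.imwrite('pics/g3.png',np.vstack([g[:300],cv2.resize(a,(400,300))[:, :].repeat(1,1) if 0 else np.hstack([cv2.resize(a,(400,300)),np.zeros((300,400,3),np.uint8)])]))
E
```

```text
t 20.35 origin x mm -90.68 lat -0.33 z 0.0578 tip past edge 24.32 Fx -6.17 Fy 0.4 Fz 0.33 M [-0.27  2.44 -0.  ] [1.7999e+02 1.0000e-02 5.6400e+00]
```

View pics/g3.png

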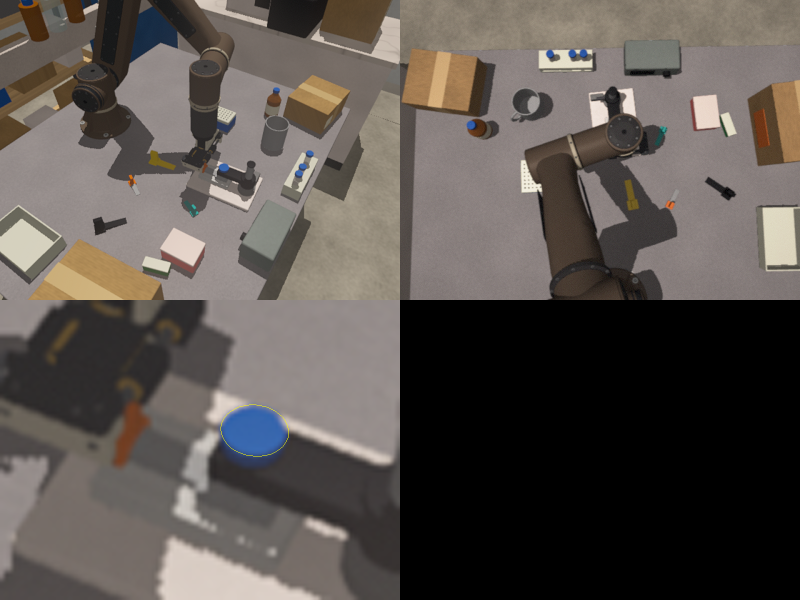

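The cap matches the overlay for z = 94 mm (crop 254,430), so the head is still down. The blade is between the plates, and the bystanders and look-alikes are where they were. I hand it in.

```bash
python3 -c "
from plant import r
print(r.close_job()); s=r.get_state(); print(s['time_s'],s['contact_force'].round(1),s['tcp_pos'].round(4))"
```

```text
the job is handed in; nothing more can be done
None
the job is handed in; nothing more can be done
```

I pressed the head down to its stop, then slid the larger orange-handled blade in along the plates' centre line. I handed the job in at about 20 s, with the gripper still holding the blade by its handle.

- **Head:** it stopped at cap height 94 mm, with the force rising to 20 N. The last picture shows it still down.
- **Alignment:** the blade lies flat (pitch 0.0°) and straight. By my measurement it is about 0.3 mm off the centre line, and the camera calibration is only good to about 2 mm.
- **Grip:** the plates took hold with the tip about 19.3 mm past the front edge, and it now sits at 24.3 mm. The steady drag of about 6 N with almost no vertical push fits roughly 3.5 N of grip. That grip figure is worked out from the depth, because the grip itself could not be measured.
- **Bystanders:** the other things on the bench looked unmoved in the last pictures. The arm hides part of the top view.

**Disagreement:** drag first jumped to about 5 N on contact, faster than the stated 1 to 1.5 N per mm. I put this down to the tool also pressing the blade onto the ledge, and it settled once I eased that push.

After the hand-in the state could no longer be read, so the last second of holding is unchecked.

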